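# Pack away the folding counter riser

### The arm

A 7-joint arm with a two-finger parallel gripper is mounted at the origin on the work surface. World frame = base frame: x ahead of the robot, y to its left, z up, the work surface at z = 0. Lengths are in m, angles in rad, forces in N, time in s.
With the tool pointing down it reaches from about 0.425 to 0.95 m from the base axis. Payload 4.7 kg.
Tool frame: the origin (TCP) lies midway between the tips of the shut fingers; the grasp point (between the pads) lies 19 mm behind it (env.pinch_z is the distance from the TCP to the grasp point, in m); z points along the fingers, y is the line along which they close (so a half turn about z gives the same grasp; the last joint's range is limited). The gripper opens to 87 mm and grips with 3 to 60 N. Pads are 19 mm wide; open, the fingers measure 117 mm over their backs; the gripper's body (75 mm by 190 mm) begins 51 mm behind the grasp point.
Start: joints at [-1.251, 0.469, -0.049, 1.532, 0.024, 1.141, -0.082], TCP at [0.231, 0.634, 0.223] pointing down, gripper open.
Joint ranges: [-2.59, 2.59], [-0.33, 1.99], [-1.39, 1.29], [0.1, 2.45], [-1.04, 4.18], [0.21, 1.99], [-2.66, 2.66]. Speed limits (rad/s): [2.57, 2.57, 3.14, 3.14, 3.14, 3.14, 3.14].

### API

Orientations are given as [roll, pitch, yaw] about the fixed x, y, z axes, in that order (R = Rz(yaw) Ry(pitch) Rx(roll)).
In Python, from plant import env gives the robot as it stands.
- The arm moves only by the tool carry_out, never from a script. Its argument "series" is a list of rows, each an object with "travel": the shift along the tool's x, y, z in mm, a list of three; "twist": the turn about the tool's z in degrees. A call has 1 to 10 rows; each row is the pose to reach, as a shift and turn from the pose commanded when the call began, along the tool's axes at that moment; what a row does not reach only later rows make up. A row lasts 1/12 s, in which the tool goes at most 41.7 mm and 7.16 degrees, less where a joint would pass 70% of its speed; a pose out of reach is approached as far as the arm can. A call with a gripper value outside its range is refused whole. "jaw" is the finger opening in mm, from 0 to 87, set as the call begins (left out, the last holds). The fingers move at their own pace and stop on an object; the grip force is fixed at half the most. Time passes only in rows, so rows that repeat a pose let the fingers close. It gives the time, the measured TCP pose, the force, the opening and the grip force at its end, in the units of the state.
- env.observe(): the state, without advancing time (a new reading comes with each control period).
- env.camera(name): name is "scene" or "side" or "wrist"; returns a dict with "image" (384x512x3 uint8, red, green, blue), "range_z" (384x512 float32, m along the optical axis (not along the pixel's ray), 0 where there is no reading), "fx", "fy", "cx", "cy" (pixels), "eye" and "rotation" of the camera in the world; the wrist camera has in their place "tool_from_camera" (4x4, takes a point from camera to tool coordinates, whose origin is the TCP and whose axes are the flange's). Camera axes: x right, y down, z forward; pixel columns grow to the right and rows downward; lengths in m; the calibration is good to about 2 mm. A picture is of the moment at which its call begins: read the wrist's pose just before it.
- env.hand_in(): hands the job in; it is judged then, once.
The state is a dict: "clock": time; "q": joint angles; "joint_velocities": joint speeds; "effort": joint torques, N m; "position": TCP position; "orientation": TCP orientation; "force": force on the tool from outside, world axes, zero at the start; "ft_torque": the same for the moment, N m; "width": opening from 0.0 (shut) to 1.0 (fully open); "grasp_force": force on a finger pad.
Only numpy, scipy, OpenCV 4.12 (cv2) and the standard library are available. Lean on these libraries where they do the work, as an engineer would, in place of code of your own. Each camera call takes 0.05 s, during which the arm holds its last target. There are 200 camera calls.

### The job

The sale is over: pack the folding riser, which lies upside down with its two sprung legs standing up, back into its flat carton. Move the tea-light glass left on it over to the wooden tray with the other two glasses, standing upright; push each leg over inwards until its spring snaps it down flat; then slide the riser along the table, without lifting it, into the carton's open end until its near edge is about flush with the opening. Do not tip the glass over, and leave the other things where they are.

Things in the scene. Friction and masses are not known exactly. Their poses are not given: they have to be found in the camera images.
- riser: Folding riser lying upside down: plywood board 160 (its x) by 300 (its y) by 15 mm thick, 0.75 kg in all, a U-shaped leg of 8 mm bar near each end, 90 mm long, 120 mm wide. Origin: centre of the face on the table, z up. Leg hinges: axes along x, at y = +120 and -120 mm, 27.5 mm up. At x = 0 a thin spring runs from each hinge 50 mm inwards, below 40 mm height. Legs flat: 40 mm high in all.
- leg_left (a joint): Angle of the left (+y end) leg: 0 = standing open on its stop, leaning 7 degrees outwards; grows as it folds inwards; 1.69 = flat on the other stop. A coil spring holds it on either stop; over-centre at about 0.85, then it snaps flat by itself. Pushing it off the open stop takes about 2.5 N, level, at the foot bar, towards the riser's -y.
- leg_right (a joint): Angle of the right (-y end) leg: 0 = standing open on its stop, leaning 7 degrees outwards; grows as it folds inwards; 1.69 = flat on the other stop. A coil spring holds it on either stop; over-centre at about 0.85, then it snaps flat by itself. Pushing it off the open stop takes about 2.5 N, level, at the foot bar, towards the riser's +y.
- leg_left_bar (a point): Middle of the left (+y end) leg's foot bar: 8 mm bar along the riser's x, 120 mm long, with two rubber sleeves 12 mm thick, 24 to 52 mm from its middle. Leg open: bar centre 117 mm above the table, 131 mm from the riser's middle. Leg flat: 27.5 mm above the table, 30 mm from the riser's middle, 12.5 mm above the board's surface, free to be pinched.
- leg_right_bar (a point): Middle of the right (-y end) leg's foot bar: 8 mm bar along the riser's x, 120 mm long, with two rubber sleeves 12 mm thick, 24 to 52 mm from its middle. Leg open: bar centre 117 mm above the table, 131 mm from the riser's middle. Leg flat: 27.5 mm above the table, 30 mm from the riser's middle, 12.5 mm above the board's surface, free to be pinched.
- glass: The tea-light glass to be moved: round, 56 mm across, 75 mm tall, about 0.16 kg; at the start it stands on the riser's board (15 mm up) between the legs, in their way. Origin: centre of its foot; z up.
- tray: Low dark wooden tray fixed on the table, left or right of the riser: 220 mm (x) by 160 mm (y), rim 16 mm high and 4 mm thick, floor 4 mm up. Origin: centre of its underside. Two glasses stand in its far half (+x, about 62 mm from its middle, 38 mm to either side); the near half (x about -50 mm) is free for the third.
- carton: Flat cardboard carton fixed on the table, open at its near end (-x): outside 178 mm deep (x), 336 mm wide (y), 53 mm high; inside 330 mm wide, 50 mm high, with no floor to climb, closed at the back 175 mm from the opening. Short side flaps, 45 mm long, splay outwards at the opening. Origin: centre of its underside.
- carton_mouth (a point): Middle of the carton's opening, on the table. x points into the carton, y along the opening. The riser goes in with its 300 mm length along the opening; its near edge is flush when its origin lies 80 mm inside.
- glass_far_a: One of the two glasses on the tray, like the first; leave it. Origin: centre of its foot.
- glass_far_b: The other glass on the tray; leave it. Origin: centre of its foot.
- cash_box: Blue steel cash box, 164 by 204 by 94 mm, fixed, on the other side from the tray. Origin: centre of its underside.
- piggy_bank: White ceramic piggy bank, 120 mm wide, 165 mm long, 140 mm high; leave it. Origin: on the table below its middle.
- calculator: Grey desk calculator, 150 by 105 by 24 mm; leave it. Origin: centre of its underside.
- stapler: Black stapler, 140 by 36 by 60 mm; leave it. Origin: centre of its underside.
- pen_cup: Dark steel pen cup, 72 mm across, 100 mm tall, with pens up to 150 mm high; leave it. Origin: centre of its foot.
There are look-alikes about, which are no part of the job. Leave any blue look-alike of the glass alone.

How it is judged:
On the way, in this order (a step that is already met when the one before it is completed fails the run):
1. the tea-light glass is off the riser and both legs are snapped down flat, the riser still in front of the carton (value of joint each of leg_left, leg_right above 1.6 rad and horizontal distance between glass and riser above 0.12 m and x of riser in the frame of carton_mouth below 0 m), for 0.2 s.
2. the riser is in the carton (x of riser in the frame of carton_mouth above 0.06 m), for 0.2 s.
At the end, for the whole second after the job is handed in: Both legs flat (1.6 rad or more); the riser flat on the table in the carton, square to it within 0.15 rad, its near edge at most 20 mm out of the opening; the glass upright on the tray's floor; all at rest (value of joint each of leg_left, leg_right above 1.6 rad and x of riser in the frame of carton_mouth above 0.06 m and y of riser in the frame of carton_mouth between -0.03 and 0.03 m and angle between the x axis of riser and the x axis of carton, either way round below 0.15 rad and angle between riser's own z axis and vertical below 0.06 rad and height (world z) of riser below 0.008 m and x of glass in the frame of tray between -0.1 and 0.1 m and y of glass in the frame of tray between -0.07 and 0.07 m and height (world z) of glass below 0.009 m and angle between glass's own z axis and vertical below 0.08 rad and linear speed of each of glass, riser below 0.02 m/s); the robot touches nothing.
It fails at once if the riser is lifted (its middle more than 35 mm up) (height (world z) of riser above 0.035 m).
It fails at once if the tea-light glass, or one of the other two, is tipped over (more than about 45 degrees) (angle between any of glass, glass_far_a, glass_far_b's own z axis and vertical above 0.8 rad).
It fails at once if one of the other things is moved by more than 30 mm (distance of any of glass_far_a, glass_far_b, piggy_bank, calculator, stapler, pen_cup from where it was at the start of the episode above 0.03 m).
It also fails if it takes over 67 s, if anything falls off the work surface, if the arm or the gripper's body presses on something with over 40 N, if the wrist force passes 120 N, or if a joint passes its speed limit or range.

## Working session

There is one attempt and no reset: what is moved stays moved. The work goes in short steps, Python scripts to look and compute and a tool call to move; the robot and the scene stay as the last step left them, time stands still between calls to the robot, and variables do not carry over. Pictures are saved under pics/ and viewed, at most 10 in all, crops included, and the job is handed in when it is done.

Besides the shell and the picture viewer there is one more tool, called after "Call:" as name(argument=value, ...) on one line, values as JSON. carry_out: Moves the arm, as the interface text tells. Its arguments: {"type":"object","properties":{"series":{"type":"array","items":{"type":"object","properties":{"travel":{"type":"array","items":{"type":"number"}},"twist":{"type":"number"}}}},"jaw":{"type":"number"}},"required":["series"]}

```bash
mkdir -p pics; ls
cat > h.py <<'E'
import numpy as np, cv2
from scipy.spatial.transform import Rotation as Ro
from plant import env
def save(c,n): cv2.imwrite('pics/'+n, c['image'][:,:,::-1])
def pose():
    s=env.observe(); T=np.eye(4); T[:3,:3]=Ro.from_euler('xyz',s['orientation']).as_matrix(); T[:3,3]=s['position']; return T,s
def cam(n):
    T,s=pose(); c=env.camera(n)
    if n=='wrist':
        M=T@np.array(c['tool_from_camera']); c['eye']=M[:3,3]; c['rotation']=M[:3,:3]
    c['eye']=np.array(c['eye']); c['rotation']=np.array(c['rotation'])
    return c
def ray(c,u,v): return c['rotation']@np.array([(u-c['cx'])/c['fx'],(v-c['cy'])/c['fy'],1.])
def onplane(c,u,v,z):
    d=ray(c,u,v); return c['eye']+d*(z-c['eye'][2])/d[2]
def cloud(c):
    v,u=np.mgrid[:384,:512]; z=c['range_z']
    P=np.stack([(u-c['cx'])/c['fx']*z,(v-c['cy'])/c['fy']*z,z],-1)@c['rotation'].T+c['eye']
    P[z==0]=np.nan; return P
E
python3 - <<'E'
from h import *
import pickle
T,s=pose(); print({k:np.round(v,3) for k,v in s.items()})
for n in ('scene','side','wrist'):
    c=cam(n); save(c,n+'0.png'); pickle.dump(c,open(n+'0.pkl','wb')); print(n,c['eye'],c['fx'],(c['range_z']>0).mean())
a=[cv2.imread(f'pics/{n}0.png') for n in ('scene','side')]
cv2.imwrite('pics/both.png',cv2.resize(np.vstack(a),None,fx=.78,fy=.78))
E
```

```text
pics
{'clock': np.float64(0.0), 'q': array([-1.251,  0.469, -0.049,  1.534,  0.024,  1.141, -0.082]), 'joint_velocities': array([ 0.   ,  0.   ,  0.   , -0.001, -0.001, -0.   ,  0.001]), 'effort': array([-1.0000e-03, -5.0796e+01, -8.1000e-02, -2.3616e+01, -6.1000e-02,
        3.8000e-02,  0.0000e+00]), 'position': array([0.23 , 0.634, 0.221]), 'orientation': array([-3.14 ,  0.   ,  2.793]), 'force': array([-0.942,  0.163,  1.011]), 'ft_torque': array([-0.014, -0.006, -0.047]), 'grasp_force': np.float64(0.0), 'width': np.float64(0.998)}
scene [1.33212208 0.0785389  1.09667494] 405.7680882602968 0.9961090087890625
side [-0.04567089 -1.00146286  1.20342849] 463.06831298471354 0.9858347574869791
wrist [0.16584075 0.65714022 0.38350328] 295.6161479315202 0.9888458251953125
```

View pics/scene0.png

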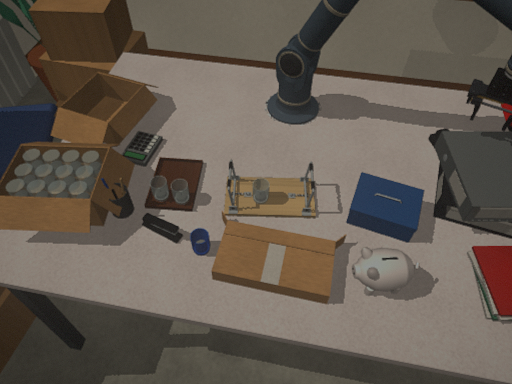

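View pics/side0.png

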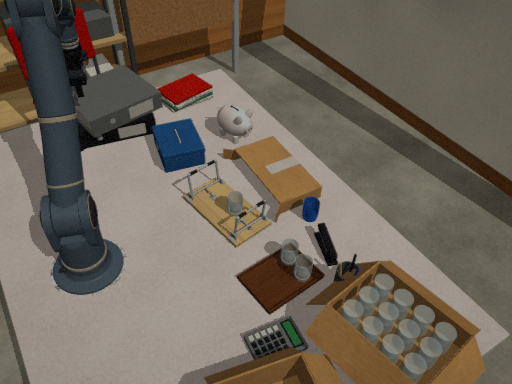

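The scene view looks back at the robot, so image right is +y. The tray (175,185) with its two glasses is on the −y side, and the riser (270,195) has the glass at (261,190). The carton is at (275,262), the cash box at (387,205), and the blue look-alike glass at (201,241). The side view shows the same layout, with the glass at (235,203), the tray at (280,278) and the carton at (277,175).

Run:
```python
from h import *
import pickle
for n,boxes in (('scene',dict(riser=(215,150,335,225),carton=(205,220,350,302),tray=(140,150,210,215),glass=(250,175,272,207))),('side',dict(riser=(170,155,275,250),carton=(225,130,325,222),tray=(230,240,330,312),glass=(225,188,246,218)))):
    c=pickle.load(open(n+'0.pkl','rb')); P=cloud(c); hsv=cv2.cvtColor(c['image'],cv2.COLOR_RGB2HSV)
    def rect(Q,l):
        Q=Q[~np.isnan(Q[:,0])]; 
        r=cv2.minAreaRect((Q[:,:2]*1000).astype(np.float32)); print(n,l,len(Q),'z',np.round(np.percentile(Q[:,2],[5,50,95]),4),np.round(r[0],1),np.round(r[1],1),round(r[2],1))
    def sub(k):
        a,b,d,e=boxes[k]; return P[b:e,a:d].reshape(-1,3),hsv[b:e,a:d].reshape(-1,3)
    Q,H=sub('riser'); z=Q[:,2]
    rect(Q[(z>.008)&(z<.02)&(H[:,1]>70)&(H[:,2]>90)],'board')
    m=(z>.104)&(z<.14); rect(Q[m],'feet')
    for sgn in (0,1):
        y=Q[m][:,1]; k=(y>np.median(Q[(z>.008)&(z<.02)][:,1]))==sgn; rect(Q[m][k],f'foot{sgn}')
    Q,H=sub('carton'); z=Q[:,2]; rect(Q[(z>.047)&(z<.06)],'carton')
    Q,H=sub('tray'); z=Q[:,2]; rect(Q[(z>-.005)&(z<.02)&(H[:,2]<100)],'tray'); rect(Q[(z>.03)],'trayglasses')
    Q,H=sub('glass'); z=Q[:,2]; rect(Q[(z>.03)],'glass'); print(np.round(np.percentile(Q[:,2],[50,70,90,98,100]),3)); rect(Q[z>.083],'glassrim')
s=pickle.load(open('scene0.pkl','rb'))['image'][140:310,130:350,::-1]; d=pickle.load(open('side0.pkl','rb'))['image'][130:320,165:345,::-1]
cv2.imwrite('pics/z.png',np.vstack([cv2.resize(x,(500,300),interpolation=cv2.INTER_CUBIC) for x in (s,d)]))
```

```text
Traceback (most recent call last):
  File "h.py", line 18, in cloud
    P=np.stack([(u-c['cx'])/c['fx']*z,(v-c['cy'])/c['fy']*z,z],-1)@c['rotation'].T+c['eye']
      ~~~~~~~~~~~~~~~~~~~~~~~~~~~~~~~~~~~~~~~~~~~~~~~~~~~~~~~~~~~~~~~~~~~~~~~~~~~~^~~~~~~~~
ValueError: operands could not be broadcast together with shapes (384,512) (3,)
```

```bash
python3 - <<'E'
import re
s=open('h.py').read().replace("    return c\ndef ray","    if c['rotation'].shape==(3,): c['rotation']=Ro.from_euler('xyz',c['rotation']).as_matrix()\n    return c\ndef ray")
open('h.py','w').write(s)
E
cat > m.py <<'E'
from h import *
import pickle
for n,boxes in (('scene',dict(riser=(215,150,335,225),carton=(205,220,350,302),tray=(140,150,210,215),glass=(250,175,272,207))),('side',dict(riser=(170,155,275,250),carton=(225,130,325,222),tray=(230,240,330,312),glass=(225,188,246,218)))):
    c=pickle.load(open(n+'0.pkl','rb'))
    if c['rotation'].shape==(3,): print(c['rotation']); c['rotation']=Ro.from_euler('xyz',c['rotation']).as_matrix(); print(c['rotation'][:,2])
    P=cloud(c); hsv=cv2.cvtColor(c['image'],cv2.COLOR_RGB2HSV)
    def rect(Q,l):
        Q=Q[~np.isnan(Q[:,0])]
        if len(Q)<3: print(n,l,'none'); return
        r=cv2.minAreaRect((Q[:,:2]*1000).astype(np.float32)); print(n,l,len(Q),'z',np.round(np.percentile(Q[:,2],[5,50,95]),4),np.round(r[0],1),np.round(r[1],1),round(r[2],1))
    def sub(k):
        a,b,d,e=boxes[k]; return P[b:e,a:d].reshape(-1,3),hsv[b:e,a:d].reshape(-1,3)
    Q,H=sub('riser'); z=Q[:,2]
    rect(Q[(z>.008)&(z<.02)&(H[:,1]>70)&(H[:,2]>90)],'board')
    m=(z>.104)&(z<.14); rect(Q[m],'feet')
    for sgn in (0,1):
        y=Q[m][:,1]; k=(y>np.median(Q[(z>.008)&(z<.02)][:,1]))==sgn; rect(Q[m][k],f'foot{sgn}')
    Q,H=sub('carton'); z=Q[:,2]; rect(Q[(z>.047)&(z<.06)],'carton')
    Q,H=sub('tray'); z=Q[:,2]; rect(Q[(z>-.005)&(z<.02)&(H[:,2]<100)],'tray'); rect(Q[(z>.03)],'trayglasses')
    Q,H=sub('glass'); z=Q[:,2]; rect(Q[(z>.03)],'glass'); print(np.round(np.percentile(Q[:,2],[50,70,90,98,100]),3)); rect(Q[z>.083],'glassrim')
s=pickle.load(open('scene0.pkl','rb'))['image'][140:310,130:350,::-1]; d=pickle.load(open('side0.pkl','rb'))['image'][130:320,165:345,::-1]
cv2.imwrite('pics/z.png',np.vstack([cv2.resize(x,(500,300),interpolation=cv2.INTER_CUBIC) for x in (s,d)]))
E
python3 m.py
```

```text
[-2.45839525  0.00362323  1.76561839]
[-0.61878962 -0.12496683 -0.77555315]
scene board 2207 z [0.0111 0.0147 0.0182] [506.  -16.4] [199.2 300.9] 11.4
scene feet 205 z [0.1118 0.12   0.1245] [491.  -17.7] [125.6 273.5] 9.4
scene foot0 100 z [0.1137 0.1202 0.1252] [ 512.8 -146.7] [124.6  11.1] 8.8
scene foot1 105 z [0.1118 0.1196 0.124 ] [469.8 111.4] [125.6  11.3] 8.9
scene carton 6245 z [0.0495 0.0534 0.0584] [736.6  30.1] [207.3 423.8] 2.5
scene tray 2528 z [-0.0019  0.0038  0.017 ] [ 471. -366.] [309.7 235.7] 20.1
scene trayglasses 646 z [0.0336 0.0581 0.0795] [ 586.8 -337.6] [137.9 125.9] 8.9
scene glass 356 z [0.0358 0.0651 0.0903] [509.9 -44.7] [58.4 52.8] 10.8
[nan nan nan nan nan]
scene glassrim 78 z [0.0833 0.0879 0.0917] [509.7 -45.4] [57.5 51.6] 10.8
[-2.36053581 -0.01907555 -0.5544055 ]
[ 0.38214533  0.59144499 -0.71004068]
side board 1969 z [0.0102 0.0147 0.0189] [536.8  26.9] [275.4 383.1] 9.4
side feet 219 z [0.1097 0.119  0.1246] [488.8 -20.9] [127.8 275.5] 9.7
side foot0 114 z [0.1107 0.1191 0.1246] [ 510.6 -148.3] [127.6  14.9] 7.7
side foot1 105 z [0.1077 0.119  0.1246] [466.4 108.3] [127.5  13.3] 10.0
side carton 2927 z [0.0487 0.0538 0.0588] [719.5  42.3] [468.3 339. ] 61.4
side tray 2791 z [-0.0006  0.0045  0.0158] [ 498.  -343.9] [272.1 316.4] 59.4
side trayglasses 1027 z [0.0341 0.0641 0.1319] [ 533.  -409.2] [322.7 154.4] 49.5
side glass 371 z [0.0355 0.0691 0.1192] [486.2 -89.3] [159.   52.6] 63.8
[nan nan nan nan nan]
side glassrim 94 z [0.0841 0.0906 0.1238] [485.9 -90.8] [156.1  51.9] 63.8
```

View pics/z.png

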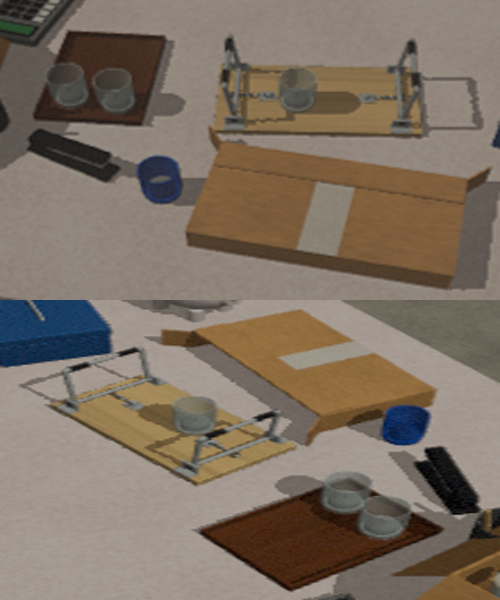

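Both views agree on the riser: foot bars at about (512,-147) and (469,110), so its centre is near (490,-18) mm with yaw about 9.5°. The glass is near (510,-45) with its rim at about 90 mm. The carton and tray fits included flaps and neighbouring objects, so I'm refining those.

```bash
cat > m2.py <<'E'
from h import *
import pickle
def comp(m,k):
    m=cv2.morphologyEx(m.astype(np.uint8),cv2.MORPH_OPEN,np.ones((k,k)))
    n,l,st,_=cv2.connectedComponentsWithStats(m); return l==1+np.argmax(st[1:,4])
for n,bc,bt in (('scene',(205,220,350,302),(140,150,210,215)),('side',(225,130,325,222),(230,240,330,312))):
    c=pickle.load(open(n+'0.pkl','rb'))
    if c['rotation'].shape==(3,): c['rotation']=Ro.from_euler('xyz',c['rotation']).as_matrix()
    P=cloud(c); hsv=cv2.cvtColor(c['image'],cv2.COLOR_RGB2HSV)
    def rect(m,b,l,k):
        w=np.zeros(m.shape,bool); w[b[1]:b[3],b[0]:b[2]]=1
        Q=P[comp(m&w,k)]; r=cv2.minAreaRect((Q[:,:2]*1000).astype(np.float32)); print(n,l,len(Q),np.round(np.nanmedian(Q[:,2]),4),np.round(r[0],1),np.round(r[1],1),round(r[2],1), np.round(cv2.boxPoints(r).ravel()))
    rect((P[...,2]>.048)&(P[...,2]<.058),bc,'carton',9)
    rect((P[...,2]>-.006)&(P[...,2]<.022)&(hsv[...,1]>90)&(hsv[...,2]<120),bt,'tray',3)
    # all tall things near: heights map of free room
E
python3 m2.py
```

```text
scene carton 3555 0.0527 [761.2  37.5] [333.6 132.9] 88.1 [ 689. -127.  822. -131.  833.  202.  700.  206.]
scene tray 896 0.0042 [ 465.7 -353.5] [165.1 159.8] 4.8 [ 377. -281.  390. -440.  555. -426.  541. -267.]
side carton 100 0.0525 [ 776.8 -110.8] [57.3 33. ] 53.2 [ 746. -124.  773. -144.  807.  -98.  781.  -78.]
side tray 2474 0.0044 [ 492.5 -352.1] [221.7 164.1] 5.6 [ 374. -281.  390. -445.  611. -423.  595. -260.]
```

Call:
carry_out(series=[{"travel": [0,0,-30],"twist": 0},{"travel": [0,0,-60],"twist": 7},{"travel": [0,0,-80],"twist": 14},{"travel": [0,0,-80],"twist": 21},{"travel": [0,0,-80],"twist": 28},{"travel": [0,0,-80],"twist": 35},{"travel": [0,0,-80],"twist": 42},{"travel": [0,0,-80],"twist": 49},{"travel": [0,0,-80],"twist": 56},{"travel": [0,0,-80],"twist": 60}])

```text
clock: 0.98
position: [0.2305, 0.6342, 0.3021]
orientation: [-3.141, 0.001, 1.74]
force: [-0.2, 1.0, -0.8]
width: 1.0
grasp_force: 0.0
```

Tray centre is at (492,-352) with yaw 5.6°, so the free slot is near (443,-357). The carton yaw is −1.9°, and its mouth is roughly at (650,40). Next I go above the glass.

Call:
carry_out(series=[{"travel": [-40,9,0],"twist": 0},{"travel": [-80,18,0],"twist": 0},{"travel": [-120,27,0],"twist": 0},{"travel": [-160,36,0],"twist": 0},{"travel": [-200,45,0],"twist": 0},{"travel": [-240,54,0],"twist": 0},{"travel": [-280,63,0],"twist": 0},{"travel": [-320,72,0],"twist": 0},{"travel": [-360,81,0],"twist": 0},{"travel": [-400,90,0],"twist": 0}])

```text
clock: 1.82
position: [0.389, 0.254, 0.3025]
orientation: [-3.141, -0.0, 1.746]
force: [1.0, -0.2, -0.4]
width: 1.0
grasp_force: 0.0
```

Call:
carry_out(series=[{"travel": [-40,9,0],"twist": 0},{"travel": [-80,18,0],"twist": 0},{"travel": [-120,27,0],"twist": 0},{"travel": [-160,36,0],"twist": 0},{"travel": [-200,45,0],"twist": 0},{"travel": [-240,54,0],"twist": 0},{"travel": [-280,63,0],"twist": 0},{"travel": [-316,72,0],"twist": 0},{"travel": [-316,72,0],"twist": 0}])

```text
clock: 2.57
position: [0.5159, -0.0509, 0.303]
orientation: [3.14, 0.005, 1.734]
force: [-0.8, -0.2, 0.6]
width: 0.996
grasp_force: 0.0
```

Run:
```python
from h import *
import pickle
c=cam('wrist'); save(c,'w1.png'); pickle.dump(c,open('w1.pkl','wb'))
T,s=pose(); print(np.round(T[:3,3],4), s['orientation'],c['eye'],c['rotation'][:,2])
```

```text
[ 0.5151 -0.047   0.3025] [-3.14151601e+00  1.99451070e-03  1.73723918e+00] [0.50423568 0.01711268 0.46453141] [ 0.04300168 -0.25284938 -0.96654956]
```

View pics/w1.png

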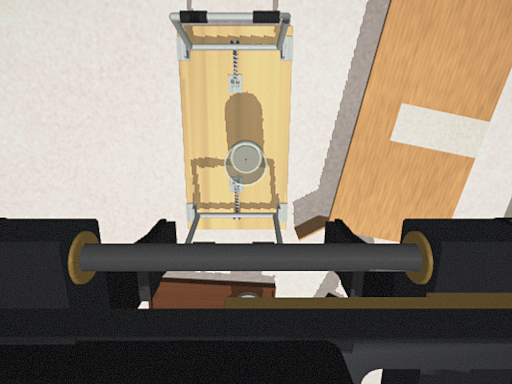

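The wrist view (image up is +y, right is +x) shows the riser at (235,130). The glass rim is at about (245,165) and its foot at about (247,156). The carton's mouth edge runs from about (388,5) to (330,218).

Run:
```python
from h import *
import pickle
c=pickle.load(open('w1.pkl','rb')); P=cloud(c)
g=cv2.cvtColor(c['image'],cv2.COLOR_RGB2GRAY)
print('rim',onplane(c,245,165,.09)[:2],'foot',onplane(c,247,156,.015)[:2])
m=(P[...,2]>.084)&(P[...,2]<.098); m[:135]=0; m[192:]=0; m[:,:215]=0; m[:,280:]=0
Q=P[m]; print('rimcloud',len(Q),np.round(cv2.minEnclosingCircle((Q[:,:2]*1000).astype(np.float32)),1) if 0 else cv2.minEnclosingCircle((Q[:,:2]*1000).astype(np.float32)))
# carton mouth edge: leftmost px of top face per row
xs=[]
for r in range(5,205,5):
    z=P[r,300:,2]; k=np.where((z>.046)&(z<.06))[0]
    if len(k): xs.append(P[r,300+k[0]])
xs=np.array(xs); f=np.polyfit(xs[:,1],xs[:,0],1); print('mouth edge x at y=.04:',np.polyval(f,.04),'slope deg',np.degrees(np.arctan(f[0])),xs[[0,-1]], np.std(xs[:,0]-np.polyval(f,xs[:,1])))
hs=cv2.cvtColor(c['image'],cv2.COLOR_RGB2HSV)
m=(P[...,2]>.008)&(P[...,2]<.02)&(hs[...,1]>60); m[235:]=0; m[:,:160]=0; m[:,310:]=0
m=cv2.morphologyEx(m.astype(np.uint8),cv2.MORPH_OPEN,np.ones((5,5)))>0
print('board',cv2.minAreaRect((P[m][:,:2]*1000).astype(np.float32)))
m=(P[...,2]>.105)&(P[...,2]<.13)
for a,b in ((0,30),(200,222)):
    mm=m.copy(); mm[:a]=0; mm[b:]=0; mm[:,:160]=0; mm[:,310:]=0; print('bar',cv2.minAreaRect((P[mm][:,:2]*1000).astype(np.float32)), np.median(P[mm][:,2]))
```

```text
rim [ 0.5084856 -0.0456057] foot [ 0.51013695 -0.04400856]
rimcloud 298 ((509.1009826660156, -45.254608154296875), 27.906997680664062)
mouth edge x at y=.04: 0.6486142950542547 slope deg 1.8228645942385466 [[ 0.65216683  0.17364395  0.05348219]
 [ 0.64450807 -0.08136183  0.05264637]] 0.0003140371957091054
board ((488.404296875, -16.825103759765625), (158.86720275878906, 297.042724609375), 9.435229301452637)
bar ((468.2356262207031, 111.15455627441406), (126.97871398925781, 10.941449165344238), 9.482832908630371) 0.1204147525934191
bar ((0.0, 0.0), (0.0, 0.0), 0.0) nan
  return _methods._mean(a, axis=axis, dtype=dtype,
  ret = ret.dtype.type(ret / rcount)
```

Call:
carry_out(series=[{"travel": [3,-6,30],"twist": 0},{"travel": [3,-6,70],"twist": 0},{"travel": [3,-6,110],"twist": 0},{"travel": [3,-6,150],"twist": 0},{"travel": [3,-6,180],"twist": 0},{"travel": [3,-6,200],"twist": 0},{"travel": [3,-6,220],"twist": 0},{"travel": [3,-6,240],"twist": 0},{"travel": [3,-6,252],"twist": 0},{"travel": [3,-6,252],"twist": 0}], jaw=87)

```text
clock: 3.45
position: [0.5062, -0.0392, 0.0483]
orientation: [-3.136, -0.001, 1.747]
force: [-1.0, -1.2, -0.5]
width: 0.997
grasp_force: 0.0
```

Call:
carry_out(series=[{"travel": [0,0,0],"twist": 0},{"travel": [0,0,0],"twist": 0},{"travel": [0,0,0],"twist": 0},{"travel": [0,0,0],"twist": 0},{"travel": [0,0,0],"twist": 0},{"travel": [0,0,0],"twist": 0}], jaw=45)

```text
clock: 3.95
position: [0.5085, -0.0405, 0.051]
orientation: [3.141, -0.0, 1.746]
force: [-0.7, 0.3, 2.3]
width: 0.64
grasp_force: 30.1
```

Call:
carry_out(series=[{"travel": [0,0,-20],"twist": 0},{"travel": [0,0,-50],"twist": 0},{"travel": [0,0,-85],"twist": 0},{"travel": [0,0,-120],"twist": 0},{"travel": [-15,-6,-148],"twist": 0},{"travel": [-45,-18,-150],"twist": 0},{"travel": [-80,-32,-150],"twist": 0},{"travel": [-115,-46,-150],"twist": 0},{"travel": [-150,-60,-150],"twist": 0},{"travel": [-185,-74,-150],"twist": 0}])

```text
clock: 4.78
position: [0.4666, -0.2368, 0.2005]
orientation: [3.141, -0.001, 1.746]
force: [-0.3, 0.9, -1.9]
width: 0.637
grasp_force: 30.0
```

Call:
carry_out(series=[{"travel": [-35,-14,0],"twist": 0},{"travel": [-70,-28,0],"twist": 0},{"travel": [-95,-38,10],"twist": 0},{"travel": [-110,-45,30],"twist": 0},{"travel": [-110,-45,60],"twist": 0},{"travel": [-110,-45,90],"twist": 0},{"travel": [-110,-45,120],"twist": 0},{"travel": [-110,-45,140],"twist": 0},{"travel": [-110,-45,150],"twist": 0},{"travel": [-110,-45,150],"twist": 0}])

```text
clock: 5.62
position: [0.4409, -0.3505, 0.0483]
orientation: [-3.138, -0.003, 1.746]
force: [0.3, 0.6, -1.0]
width: 0.638
grasp_force: 30.0
```

Run:
```python
from h import *
T,s=pose(); print(np.round(T[:3,3],4), s['orientation'],s['force'],s['width'])
c=cam('side'); save(c,'s1.png'); cv2.imwrite('pics/s1c.png',cv2.resize(c['image'][200:340,180:360,::-1],None,fx=3,fy=3))
```

```text
[ 0.4409 -0.3505  0.0483] [-3.13788148 -0.00343834  1.74553355] [ 0.33286709  0.58334065 -0.95055403] 0.6380976292354326
```

View pics/s1c.png

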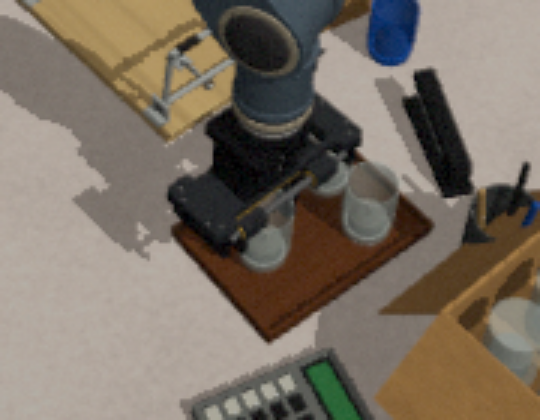

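The held glass at (265,235) is over the free near half of the tray. The other two glasses are clear of the fingers. Lowering gently.

Call:
carry_out(series=[{"travel": [0,0,3],"twist": 0},{"travel": [0,0,5],"twist": 0},{"travel": [0,0,7],"twist": 0},{"travel": [0,0,9],"twist": 0},{"travel": [0,0,10],"twist": 0},{"travel": [0,0,10],"twist": 0},{"travel": [0,0,10],"twist": 0}])

```text
clock: 6.25
position: [0.4425, -0.3518, 0.0406]
orientation: [3.141, 0.0, 1.746]
force: [-0.4, -0.5, -1.0]
width: 0.634
grasp_force: 30.0
```

Call:
carry_out(series=[{"travel": [0,0,1],"twist": 0},{"travel": [0,0,2],"twist": 0},{"travel": [0,0,2],"twist": 0}])

```text
clock: 6.5
position: [0.4426, -0.352, 0.04]
orientation: [3.14, -0.001, 1.746]
force: [-2.8, 2.7, 11.4]
width: 0.637
grasp_force: 30.0
```

Call:
carry_out(series=[{"travel": [0,0,-1],"twist": 0},{"travel": [0,0,-1],"twist": 0},{"travel": [0,0,-1],"twist": 0},{"travel": [0,0,-1],"twist": 0},{"travel": [0,0,-10],"twist": 0},{"travel": [0,0,-35],"twist": 0},{"travel": [0,0,-70],"twist": 0},{"travel": [0,0,-105],"twist": 0},{"travel": [0,0,-130],"twist": 0},{"travel": [0,0,-130],"twist": 0}], jaw=87)

```text
clock: 7.33
position: [0.4447, -0.3546, 0.1743]
orientation: [3.134, 0.007, 1.745]
force: [0.3, -0.8, 0.1]
width: 1.001
grasp_force: 0.0
```

Call:
carry_out(series=[{"travel": [30,20,0],"twist": 0},{"travel": [60,40,0],"twist": 0},{"travel": [90,60,0],"twist": 0},{"travel": [120,80,0],"twist": 0},{"travel": [145,95,0],"twist": 0},{"travel": [161,102,15],"twist": 0},{"travel": [161,102,45],"twist": 0},{"travel": [161,102,75],"twist": 0},{"travel": [161,102,83],"twist": 0},{"travel": [161,102,83],"twist": 0}], jaw=0)

```text
clock: 8.17
position: [0.5129, -0.175, 0.0835]
orientation: [-3.136, -0.002, 1.745]
force: [-0.0, 0.1, 1.1]
width: 0.326
grasp_force: 0.0
```

Run:
```python
from h import *
T,s=pose(); print(np.round(T[:3,3],4), s['orientation'],s['force'],s['width'])
c=cam('side'); P=cloud(c); save(c,'s2.png')
a=c['image'][160:320,180:360,::-1]; cv2.imwrite('pics/s2c.png',cv2.resize(a,None,fx=3,fy=3))
```

```text
[ 0.5129 -0.175   0.0835] [-3.13633362e+00 -1.72806963e-03  1.74527334e+00] [-0.03135801  0.14630916  1.0689553 ] 0.32643979241354387
```

View pics/s2c.png

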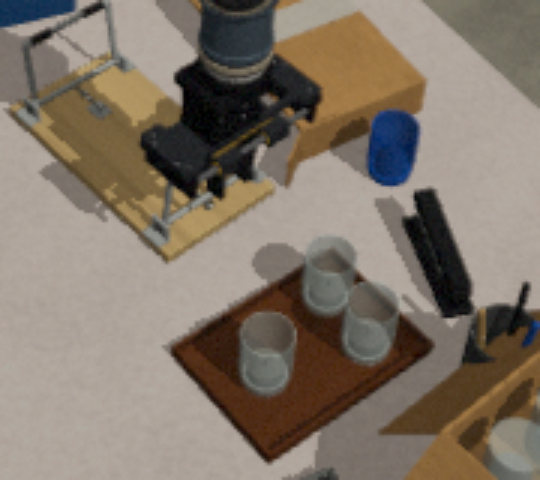

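The glass stands upright in the tray at (267,350). The fingers are outside the right leg at (235,165) and still closing. Next I push the leg in.

Call:
carry_out(series=[{"travel": [0,0,0],"twist": 0},{"travel": [0,0,0],"twist": 0},{"travel": [0,0,0],"twist": 0},{"travel": [0,0,0],"twist": 0},{"travel": [10,0,0],"twist": 0},{"travel": [18,0,0],"twist": 0},{"travel": [26,0,0],"twist": 0},{"travel": [34,0,0],"twist": 0},{"travel": [42,0,0],"twist": 0},{"travel": [50,0,0],"twist": 0}], jaw=0)

```text
clock: 9.05
position: [0.5058, -0.1252, 0.0853]
orientation: [-3.141, -0.0, 1.746]
force: [1.3, -1.8, -1.5]
width: 0.011
grasp_force: 1.1
```

Call:
carry_out(series=[{"travel": [8,0,0],"twist": 0},{"travel": [16,0,0],"twist": 0},{"travel": [24,0,0],"twist": 0},{"travel": [32,0,0],"twist": 0},{"travel": [40,0,0],"twist": 0},{"travel": [48,0,0],"twist": 0},{"travel": [56,0,0],"twist": 0},{"travel": [64,0,0],"twist": 0},{"travel": [70,0,0],"twist": 0},{"travel": [70,0,0],"twist": 0}])

```text
clock: 9.88
position: [0.4937, -0.0555, 0.0854]
orientation: [-3.141, -0.001, 1.748]
force: [-0.0, 1.1, 0.2]
width: 0.006
grasp_force: 0.0
```

Call:
carry_out(series=[{"travel": [0,0,-40],"twist": 0},{"travel": [0,0,-80],"twist": 0},{"travel": [0,0,-120],"twist": 0},{"travel": [0,0,-160],"twist": 0},{"travel": [0,0,-200],"twist": 0},{"travel": [0,0,-217],"twist": 0},{"travel": [0,0,-217],"twist": 0},{"travel": [0,0,-217],"twist": 0}])

```text
clock: 10.55
position: [0.4943, -0.0576, 0.3032]
orientation: [3.139, -0.001, 1.745]
force: [-0.0, 0.1, -0.9]
width: 0.004
grasp_force: 0.0
```

```bash
cat > r.py <<'E'
from h import *
import sys
n=sys.argv[1]; c=cam('wrist'); save(c,n+'.png'); P=cloud(c); hs=cv2.cvtColor(c['image'],cv2.COLOR_RGB2HSV)
T,s=pose(); print(np.round(T[:3,3],4),round(s['orientation'][2],3))
m=(P[...,2]>.008)&(P[...,2]<.02)&(hs[...,1]>60)&(P[...,0]<.9); m=cv2.morphologyEx(m.astype(np.uint8),cv2.MORPH_OPEN,np.ones((5,5)))
k,l,st,_=cv2.connectedComponentsWithStats(m)
Q=P[m>0]; print('board',cv2.minAreaRect((Q[:,:2]*1000).astype(np.float32)))
i=(np.abs(P[...,2]-.0305)<.006)&(hs[...,1]<60)&(P[...,2]>.02)
R=P[(P[...,2]>.06)&(P[...,2]<.14)&(P[...,0]>.38)&(P[...,0]<.6)&(np.abs(P[...,1])<.2)]; print('tall',len(R),np.round(R[:,:].mean(0),3) if len(R) else '')
E
python3 r.py w2
```

```text
[ 0.4934 -0.0574  0.3019] 1.745
board ((486.2326354980469, -2.7962188720703125), (158.88401794433594, 269.5721740722656), 9.494684219360352)
tall 1557 [0.468 0.11  0.114]
```

View pics/w2.png

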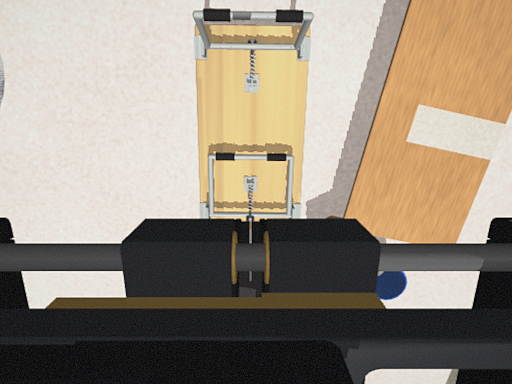

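The right leg is flat (foot bar at about (252,157)) and the riser hasn't shifted. The left leg is still up at (253,15).

Call:
carry_out(series=[{"travel": [35,1,0],"twist": 0},{"travel": [75,2,0],"twist": 0},{"travel": [115,2,0],"twist": 0},{"travel": [155,3,0],"twist": 0},{"travel": [190,4,0],"twist": 0},{"travel": [208,4,20],"twist": 0},{"travel": [208,4,60],"twist": 0},{"travel": [208,4,100],"twist": 0},{"travel": [208,4,140],"twist": 0},{"travel": [208,4,170],"twist": 0}])

```text
clock: 11.43
position: [0.4587, 0.1469, 0.1279]
orientation: [-3.135, 0.003, 1.745]
force: [-0.6, 0.4, 0.3]
width: 0.006
grasp_force: 0.0
```

Call:
carry_out(series=[{"travel": [0,0,25],"twist": 0},{"travel": [0,0,47],"twist": 0},{"travel": [0,0,47],"twist": 0},{"travel": [-9,0,47],"twist": 0},{"travel": [-17,0,47],"twist": 0},{"travel": [-25,0,47],"twist": 0},{"travel": [-33,0,47],"twist": 0},{"travel": [-41,0,47],"twist": 0},{"travel": [-49,0,47],"twist": 0},{"travel": [-57,0,47],"twist": 0}])

```text
clock: 12.27
position: [0.4719, 0.0914, 0.0859]
orientation: [3.141, -0.001, 1.746]
force: [-0.7, 2.5, -2.1]
width: 0.003
grasp_force: 1.1
```

Call:
carry_out(series=[{"travel": [-8,0,0],"twist": 0},{"travel": [-16,0,0],"twist": 0},{"travel": [-24,0,0],"twist": 0},{"travel": [-32,0,0],"twist": 0},{"travel": [-40,0,0],"twist": 0},{"travel": [-48,0,0],"twist": 0},{"travel": [-56,0,0],"twist": 0},{"travel": [-64,0,0],"twist": 0},{"travel": [-68,0,0],"twist": 0},{"travel": [-68,0,0],"twist": 0}])

```text
clock: 13.1
position: [0.4838, 0.0237, 0.0857]
orientation: [3.141, 0.0, 1.744]
force: [-0.3, 0.4, 0.4]
width: 0.002
grasp_force: 0.0
```

Call:
carry_out(series=[{"travel": [0,0,-40],"twist": 0},{"travel": [-20,0,-80],"twist": 0},{"travel": [-50,0,-120],"twist": 0},{"travel": [-90,0,-160],"twist": 0},{"travel": [-120,0,-200],"twist": 0},{"travel": [-120,0,-217],"twist": 0},{"travel": [-120,0,-217],"twist": 0},{"travel": [-120,0,-217],"twist": 0}])

```text
clock: 13.77
position: [0.5059, -0.0949, 0.3053]
orientation: [3.135, 0.001, 1.743]
force: [0.0, 0.0, -0.7]
width: 0.004
grasp_force: 0.0
```

```bash
python3 r.py w3
```

```text
[ 0.5046 -0.093   0.3029] 1.745
board ((489.0103759765625, -21.333892822265625), (158.87425231933594, 291.6978759765625), 9.333677291870117)
tall 0
```

View pics/w3.png

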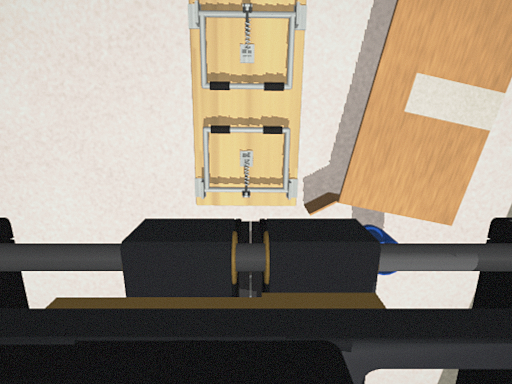

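Both legs are flat, with foot bars at about (247,87) and (247,129), and the riser is still at about (488,-17). I plan to grip both foot bars together by their sleeves at riser x = −38. Before that I check clearances and joint angles.

Run:
```python
from h import *
import pickle
T,s=pose(); print('q',np.round(s['q'],3),np.round(T[:3,3],4),s['orientation'])
c=pickle.load(open('scene0.pkl','rb')); c['rotation']=Ro.from_euler('xyz',c['rotation']).as_matrix(); P=cloud(c)
Q=P[170:240,340:430].reshape(-1,3); Q=Q[(Q[:,2]>.08)&(Q[:,2]<.105)]; r=cv2.minAreaRect((Q[:,:2]*1000).astype(np.float32)); print('cash',np.round(cv2.boxPoints(r)))
c=cam('wrist'); P=cloud(c); hs=cv2.cvtColor(c['image'],cv2.COLOR_RGB2HSV)
# bars: dark sleeves / heights around .03 on board
m=(P[...,2]>.026)&(P[...,2]<.042)&(hs[...,2]<70); m[160:]=0
n,l,st,ce=cv2.connectedComponentsWithStats(m.astype(np.uint8))
for i in range(1,n):
    if st[i,4]>40: print('sleeve',st[i],np.round(P[l==i].mean(0),4))
m=(P[...,2]>.035)&(P[...,2]<.06); m[:150]=0; m[218:]=0; m[:,:295]=0; m[:,345:]=0
print('flap minx',np.round(P[m][np.argmin(P[m][:,0])],3))
```

```text
q [-0.551  0.148  0.745  1.836 -0.109  1.197  0.403] [ 0.5046 -0.093   0.3029] [ 3.13988627e+00 -7.24024595e-04  1.74526765e+00]
cash [[384. 272.]
 [550. 238.]
 [590. 438.]
 [425. 471.]]
sleeve [211  84  20   8 141] [0.4467 0.0054 0.0321]
sleeve [266  84  20   8 148] [0.5203 0.0178 0.032 ]
sleeve [212 128  19   7 126] [ 0.4559 -0.0533  0.0321]
sleeve [265 128  19   8 134] [ 0.5304 -0.0408  0.0319]
flap minx [ 0.607 -0.152  0.047]
```

Call:
carry_out(series=[{"travel": [10,-5,0],"twist": 7},{"travel": [20,-10,0],"twist": 14},{"travel": [30,-16,0],"twist": 21},{"travel": [40,-21,0],"twist": 28},{"travel": [50,-26,0],"twist": 35},{"travel": [60,-32,0],"twist": 42},{"travel": [70,-37,0],"twist": 49},{"travel": [77,-41,0],"twist": 56},{"travel": [77,-41,0],"twist": 63},{"travel": [77,-41,0],"twist": 70}], jaw=87)

```text
clock: 14.7
position: [0.4488, -0.0221, 0.3004]
orientation: [-3.14, 0.004, 0.522]
force: [-0.2, -0.1, 0.2]
width: 0.68
grasp_force: 0.0
```

Call:
carry_out(series=[{"travel": [0,0,20],"twist": 7},{"travel": [0,0,50],"twist": 14},{"travel": [0,0,85],"twist": 20.4},{"travel": [0,0,120],"twist": 20.4},{"travel": [0,0,150],"twist": 20.4},{"travel": [0,0,180],"twist": 20.4},{"travel": [0,0,200],"twist": 20.4},{"travel": [0,0,200],"twist": 20.4},{"travel": [0,0,200],"twist": 20.4}])

```text
clock: 15.45
position: [0.4485, -0.0238, 0.1008]
orientation: [3.141, 0.006, 0.169]
force: [-0.8, -0.1, 0.4]
width: 1.003
grasp_force: 0.0
```

Run:
```python
from h import *
T,s=pose(); print('q',np.round(s['q'],3),np.round(T[:3,3],4),s['orientation'],s['width'])
a=np.radians(9.57); R=np.array([[np.cos(a),-np.sin(a)],[np.sin(a),np.cos(a)]]); print('in riser',R.T@(T[:2,3]*1000-[488.3,-17.7]))
```

```text
q [-0.618  0.318  0.694  2.2   -0.305  0.723 -1.118] [ 0.4485 -0.0238  0.1008] [3.14134486 0.00553156 0.168962  ] 1.0028633901383086
in riser [-40.24755207   0.6460845 ]
```

Call:
carry_out(series=[{"travel": [2,0,25],"twist": 0},{"travel": [2,0,45],"twist": 0},{"travel": [2,0,60],"twist": 0},{"travel": [2,0,70],"twist": 0},{"travel": [2,0,76],"twist": 0},{"travel": [2,0,79],"twist": 0},{"travel": [2,0,81],"twist": 0},{"travel": [2,0,82],"twist": 0},{"travel": [2,0,82],"twist": 0},{"travel": [2,0,82],"twist": 0}])

```text
clock: 16.28
position: [0.453, -0.024, 0.021]
orientation: [-3.141, -0.001, 0.168]
force: [-1.0, 0.1, 0.0]
width: 1.001
grasp_force: 0.0
```

Call:
carry_out(series=[{"travel": [0,0,0],"twist": 0},{"travel": [0,0,0],"twist": 0},{"travel": [0,0,0],"twist": 0},{"travel": [0,0,0],"twist": 0},{"travel": [0,0,0],"twist": 0},{"travel": [0,0,0],"twist": 0}], jaw=66)

```text
clock: 16.78
position: [0.4526, -0.0237, 0.0206]
orientation: [-3.141, -0.0, 0.168]
force: [-1.5, 2.4, 2.1]
width: 0.801
grasp_force: 30.0
```

Call:
carry_out(series=[{"travel": [0,-5,0],"twist": 0.5},{"travel": [2,-12,0],"twist": 1.5},{"travel": [4,-20,0],"twist": 3},{"travel": [6,-28,0],"twist": 4.5},{"travel": [9,-36,0],"twist": 6},{"travel": [12,-44,0],"twist": 7.5},{"travel": [15,-52,0],"twist": 9},{"travel": [19,-60,0],"twist": 10.5},{"travel": [22,-68,0],"twist": 11.4},{"travel": [22,-68,0],"twist": 11.4}])

```text
clock: 17.62
position: [0.4627, 0.0457, 0.0206]
orientation: [3.14, 0.0, -0.034]
force: [-1.3, -2.6, 3.1]
width: 0.807
grasp_force: 30.1
```

Run:
```python
from h import *
T,s=pose(); print(np.round(T[:3,3],4),s['orientation'],s['width'],s['force'])
c=cam('scene'); save(c,'sc2.png'); P=cloud(c); hs=cv2.cvtColor(c['image'],cv2.COLOR_RGB2HSV)
cv2.imwrite('pics/sc2c.png',cv2.resize(c['image'][140:310,180:380,::-1],None,fx=3.2,fy=3.2))
```

```text
[0.4627 0.0457 0.0206] [ 3.13983041e+00  1.57187200e-05 -3.41242650e-02] 0.806819087671254 [-1.25006169 -2.61657906  3.14699794]
```

View pics/sc2c.png

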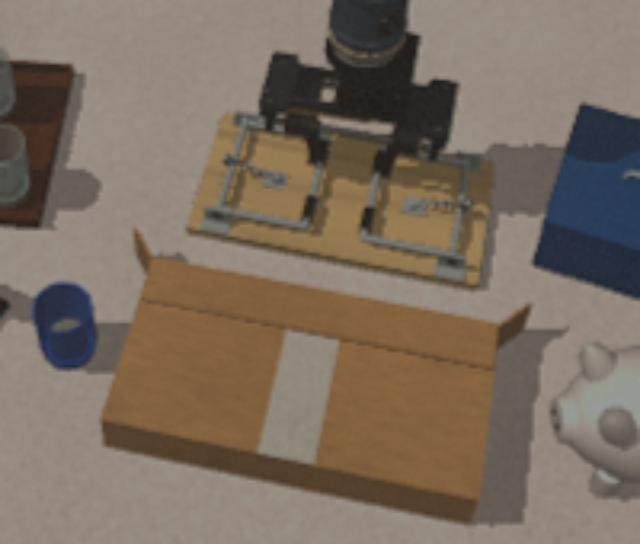

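The riser is now square to the carton and centred. Its far edge is at (188,232)–(478,288) and the mouth at (152,262)–(498,325). Sliding it straight in.

Call:
carry_out(series=[{"travel": [8,0,0],"twist": 0},{"travel": [22,0,0],"twist": 0},{"travel": [38,0,0],"twist": 0},{"travel": [54,0,0],"twist": 0},{"travel": [70,0,0],"twist": 0},{"travel": [86,0,0],"twist": 0},{"travel": [102,0,0],"twist": 0},{"travel": [118,0,0],"twist": 0},{"travel": [134,0,0],"twist": 0},{"travel": [146,0,0],"twist": 0}])

```text
clock: 18.5
position: [0.6048, 0.0428, 0.0194]
orientation: [-3.14, 0.011, -0.031]
force: [-7.9, 0.1, 5.9]
width: 0.804
grasp_force: 30.0
```

Call:
carry_out(series=[{"travel": [6,0,0],"twist": 0},{"travel": [12,0,0],"twist": 0},{"travel": [12,0,0],"twist": 0},{"travel": [12,0,0],"twist": 0}])

```text
clock: 18.83
position: [0.6184, 0.0424, 0.0194]
orientation: [-3.141, 0.006, -0.031]
force: [-4.4, -0.0, 0.9]
width: 0.801
grasp_force: 30.0
```

Call:
carry_out(series=[{"travel": [0,0,0],"twist": 0},{"travel": [0,0,0],"twist": 0},{"travel": [0,0,0],"twist": 0},{"travel": [0,0,-20],"twist": 0},{"travel": [0,0,-50],"twist": 0},{"travel": [-10,0,-70],"twist": 0},{"travel": [-40,0,-80],"twist": 0},{"travel": [-75,0,-80],"twist": 0},{"travel": [-85,0,-80],"twist": 0},{"travel": [-85,0,-80],"twist": 0}], jaw=87)

```text
clock: 19.67
position: [0.5336, 0.0447, 0.1008]
orientation: [-3.14, 0.001, -0.031]
force: [-0.4, 0.1, 0.9]
width: 1.002
grasp_force: 0.0
```

Run:
```python
from h import *
T,s=pose(); print(np.round(T[:3,3],4),s['orientation'],s['width'],s['force'])
c=cam('scene'); save(c,'sc3.png')
for n in ('side','wrist'):
    c=cam(n); P=cloud(c); hs=cv2.cvtColor(c['image'],cv2.COLOR_RGB2HSV)
    m=(P[...,2]>.009)&(P[...,2]<.02)&(hs[...,1]>60)&(hs[...,2]>90)&(P[...,0]>.5)&(P[...,0]<.66)&(P[...,1]>-.14)&(P[...,1]<.23); m=cv2.morphologyEx(m.astype(np.uint8),cv2.MORPH_OPEN,np.ones((3,3)))>0
    Q=P[m]; print(n,len(Q)); r=cv2.minAreaRect((Q[:,:2]*1000).astype(np.float32)); print(r,np.round(cv2.boxPoints(r)))
```

```text
[0.5336 0.0447 0.1008] [-3.13995166e+00  8.99344925e-04 -3.13000077e-02] 1.0021311355236826 [-0.41078102  0.13195859  0.90031478]
side 573
((613.4918212890625, -18.725608825683594), (186.9986572265625, 92.56587982177734), 89.22627258300781) [[ 566. -112.]
 [ 659. -113.]
 [ 661.   74.]
 [ 568.   75.]]
wrist 29860
((614.8297119140625, 61.08496856689453), (338.1059875488281, 83.70931243896484), 87.9520034790039) [[ 567. -106.]
 [ 651. -109.]
 [ 663.  229.]
 [ 579.  232.]]
```

The near edge is at x ≈ 573 mm and square to the mouth. Lowering behind it and pushing with both open fingertips.

Call:
carry_out(series=[{"travel": [0,0,30],"twist": 0},{"travel": [0,0,60],"twist": 0},{"travel": [0,0,80],"twist": 0},{"travel": [0,0,92],"twist": 0},{"travel": [0,0,92],"twist": 0},{"travel": [12,0,92],"twist": 0},{"travel": [22,0,92],"twist": 0},{"travel": [30,0,92],"twist": 0},{"travel": [38,0,92],"twist": 0},{"travel": [46,0,92],"twist": 0}])

```text
clock: 20.65
position: [0.5772, 0.043, 0.0087]
orientation: [-3.14, 0.012, -0.031]
force: [-13.3, -0.4, 11.8]
width: 1.004
grasp_force: 6.6
```

Call:
carry_out(series=[{"travel": [6,0,0],"twist": 0},{"travel": [12,0,0],"twist": 0},{"travel": [18,0,0],"twist": 0},{"travel": [24,0,0],"twist": 0},{"travel": [30,0,0],"twist": 0},{"travel": [36,0,0],"twist": 0},{"travel": [42,0,0],"twist": 0},{"travel": [48,0,0],"twist": 0},{"travel": [54,0,0],"twist": 0},{"travel": [54,0,0],"twist": 0}])

```text
clock: 21.48
position: [0.635, 0.0414, 0.0088]
orientation: [-3.141, 0.003, -0.031]
force: [-4.5, -0.0, 1.5]
width: 1.0
grasp_force: 2.5
```

```bash
cat > e.py <<'E'
from h import *
T,s=pose(); print(np.round(T[:3,3],4),s['orientation'],s['width'],s['force'])
c=cam('wrist'); save(c,'w5.png'); P=cloud(c); hs=cv2.cvtColor(c['image'],cv2.COLOR_RGB2HSV)
m=(P[...,2]>.008)&(P[...,2]<.02)&(hs[...,1]>60)&(hs[...,2]>60)&(P[...,0]>.5)&(P[...,0]<.7)&(P[...,1]>-.1)&(P[...,1]<.18); m=cv2.morphologyEx(m.astype(np.uint8),cv2.MORPH_OPEN,np.ones((2,2)))>0
Q=P[m]; print(len(Q)); 
for y in np.arange(-.1,.18,.04):
    k=np.abs(Q[:,1]-y)<.02
    if k.sum()>3: print(round(y,2),np.round(Q[k][:,0].min(),4),'mouth',round(.6486+.0318*(y-.04),4))
E
python3 e.py
```

```text
[0.635  0.0414 0.0088] [-3.14092298  0.00339791 -0.03071812] 0.9995658822888267 [-4.47058854 -0.01181087  1.48662287]
0
```

Call:
carry_out(series=[{"travel": [-10,0,0],"twist": 0},{"travel": [-30,0,0],"twist": 0},{"travel": [-60,0,-20],"twist": 0},{"travel": [-95,0,-50],"twist": 0},{"travel": [-130,0,-85],"twist": 0},{"travel": [-150,0,-120],"twist": 0},{"travel": [-150,0,-160],"twist": 0},{"travel": [-150,0,-200],"twist": 0},{"travel": [-150,0,-230],"twist": 0},{"travel": [-150,0,-230],"twist": 0}])

```text
clock: 22.37
position: [0.4909, 0.0459, 0.2458]
orientation: [-3.134, -0.016, -0.032]
force: [1.1, 0.1, 1.2]
width: 0.999
grasp_force: 0.0
```

```bash
python3 e.py
python3 - <<'E'
from h import *
c=cam('side'); save(c,'s5.png'); d=cam('scene')
cv2.imwrite('pics/fin.png',np.vstack([cv2.resize(x,(560,290),interpolation=cv2.INTER_CUBIC) for x in (c['image'][120:330,180:400,::-1],d['image'][140:310,130:400,::-1])]))
E
```

```text
[0.4909 0.0459 0.2458] [-3.13421166 -0.01559452 -0.03156147] 0.9987498484047429 [1.08226775 0.06926175 1.23142626]
1986
-0.1 0.6416 mouth 0.6441
-0.06 0.6421 mouth 0.6454
-0.02 0.6432 mouth 0.6467
0.02 0.6444 mouth 0.648
0.06 0.6457 mouth 0.6492
0.1 0.6468 mouth 0.6505
0.14 0.648 mouth 0.6518
0.18 0.6521 mouth 0.6531
```

View pics/fin.png

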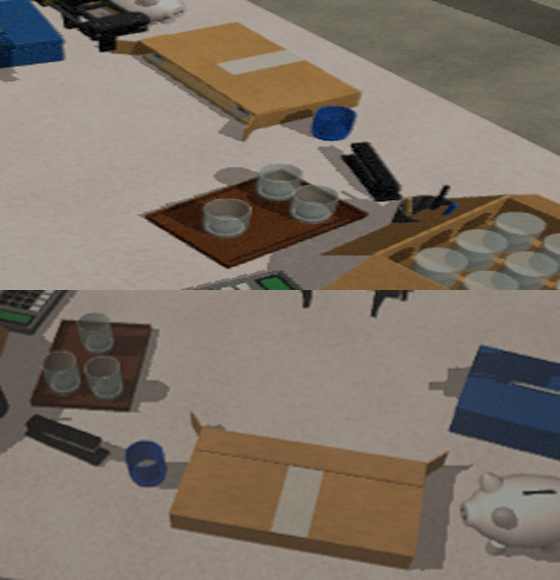

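The riser is inside the carton, its near edge about 3 mm out of the opening and square to it. The glass stands upright on the tray with the other two, at (97,330) in the lower panel, and the arm is clear of everything.

```bash
python3 -c "
from plant import env
print(env.hand_in())"
```

```text
the job is handed in; nothing more can be done
None
```

I've handed the job in: the glass stands upright on the tray, both legs are folded flat, and the riser is in the carton with its near edge about 3 mm out of the opening; no verdict was returned.

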